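# Load the reader and hold its enabling key half way

## Robot

A 6-joint arm with a two-finger parallel gripper is mounted at the origin on a cart in front of the work surface, level with it; the furniture and walls round the work are solid. World frame = base frame: x ahead of the robot, y to its left, z up, the work surface at z = 0. Lengths are in m, angles in degrees, forces in N, time in s.
With the tool pointing down it reaches from about 0.4 to 0.825 m from the base axis. Payload 7 kg.
Tool frame: the origin (TCP) lies midway between the tips of the shut fingers; the grasp point (between the pads) lies 19 mm behind it; x points along the fingers, z is the direction in which the jaws open and shut, and the axes are right-handed (so a half turn about x gives the same grasp; the last joint's range is limited). The gripper opens to 88 mm and grips with 3 to 60 N. Pads are 19 mm wide; open, the fingers measure 130 mm over their backs; the gripper's body (78 mm by 193 mm) begins 47 mm behind the grasp point.
Start: joints at [85.09, 20.546, 0.682, 0, -70.136, -16.507], TCP at [0.246, 0.628, 0.227] pointing down, gripper open.
Joint ranges: [-176.03, 176.03], [-82.01, 121.73], [-58.28, 71.71], [-173.87, 95.51], [-174.79, -0.11], [-173.66, 173.66]. Speed limits (degrees/s): [136.94, 136.94, 172.46, 180, 180, 180].

## Interface

Orientations are given as [roll, pitch, yaw] about the fixed x, y, z axes, in that order (R = Rz(yaw) Ry(pitch) Rx(roll)).
In Python, from plant import ctrl gives the robot as it stands. The module is installed in compiled form; this text tells all that it offers.
- The arm moves only by the tool servo_tool, never from a script. Its argument "deltas" is a list of rows, each a list of 3 entries, a list of its own where there are three numbers: the turn, a rotation vector about the tool's x, y, z in degrees, then the shift along the tool's x, y, z in cm, then the finger opening in cm, from 0 to 8.76. A call has 1 to 5 rows; each row is the pose to reach, as a shift and turn from the pose measured when the call began, along the tool's axes at that moment; what a row does not reach only later rows make up. A row lasts 1/10 s, in which the tool goes at most 50 mm and 8.59 degrees, less where a joint would pass 70% of its speed; a pose out of reach is approached as far as the arm can. A call with a gripper value outside its range is refused whole. The fingers move at their own pace and stop on an object; the grip force is fixed at half the most. Time passes only in rows, so rows that repeat a pose let the fingers close. It gives the time, the measured TCP pose, the force and the opening at its end, in the units of the state.
- ctrl.get_obs(): the state, without advancing time (a new reading comes with each control period).
- ctrl.snapshot(name): name is "scene" or "top" or "wrist"; returns a dict with "image" (400x640x3 uint8, red, green, blue), "vertical_fov" (degrees; the focal length in pixels is half the picture's height over the tangent of half this angle, whatever the lens; pixels are square), "cx", "cy" (the principal point, pixels), "rvec" (rotation vector, rad) and "tvec" (3), from world to camera coordinates, as OpenCV has them. Camera axes: x right, y down, z forward; pixel columns grow to the right and rows downward; lengths in m; the calibration is good to about 2 mm. A picture is of the moment at which its call begins. There is no depth.
- ctrl.close_job(): hands the job in, once; it reports no verdict.
The state is a dict: "clock": time; "joint_pos": joint angles; "qvel": joint speeds; "tau": joint torques, N m; "tool_pos": TCP position; "orientation": TCP orientation; "force": force on the tool from outside, world axes, zero at the start; "moment": the same for the moment, N m; "opening": finger opening in m.
Only numpy, scipy, OpenCV 4.12 (cv2) and the standard library are available. Lean on these libraries where they do the work, as an engineer would, in place of code of your own. Each camera call takes 0.05 s, during which the arm holds its last target. There are 200 camera calls.

## Task

Put the blue cartridge into the recess of the white reader, press it down until its shoulder is flush with the reader's top, and let go of it. Then press the round enabling key on the yellow box down to about half its travel, so that its green band is at the collar's rim, keep it there for at least 4 seconds and finish the program while still holding it pressed like that; never push the red band down into the collar. Leave the dark grey spare cartridge, the vial and the petri dish where they stand.

Things in the scene. Friction and masses are not known exactly. Their poses are not given: they have to be found in the camera images.
- blue_cartridge: The blue cartridge to load, loose on the bench, upright, 60 g (may vary). Block 44 (x) x 30 (y) x 20 mm (z) with a grip rib centred on its top, 36 (x) x 14 (y) mm and 27 mm tall, so 47 mm tall in all. Origin: centre of the underside; z up, x along the long side. Either way round fits the recess. Grip the rib across y.
- blue_cartridge_shoulder (a point): Centre of the blue cartridge's shoulder (top of the 44 x 30 block, 20 mm above the underside); this level must become flush with the reader's top.
- grey_cartridge: Spare cartridge of the same shape and size, dark grey with black block; a bystander, leave alone. Origin: centre of the underside.
- reader: White cartridge reader, fixed to the bench: 100 (x) x 130 (y) mm, flat top 34 mm above the bench, with a dark display on its -y half. Origin: centre of the underside, z up; the recess's long side runs along x.
- recess (a point): Centre of the mouth of the reader's recess, at the level of the reader's flat top (34 mm above the bench, 20 mm to +y of the reader's centre in its own frame). The mouth is 49 (x) x 35 (y) mm with a chamfered edge; clearance 2.5 mm a side. The recess holds a stiff contact tray (see joint contact_tray).
- contact_tray (a joint): Sinking of the contact tray in the recess: 0 up (as found; its top 14 mm below the mouth, so a cartridge set on it stands 6 mm proud), 0.006 m fully down (cartridge flush). It has 5 N of friction and no spring: a push of 8 to 15 N straight down, say on the rib's top, drives it to its stop, where it stays.
- key_station: Yellow box 84 x 84 x 30 mm fixed to the bench, with a dark steel collar (54 mm outside diameter, rim 40 mm above the bench) round the key. Origin: centre of the underside.
- key_top (a point): Centre of the flat top of the enabling key, a round plunger of 36 mm diameter that sticks up 22 mm out of the collar when free (top 62 mm above the bench) and moves with the key. From the rim upward its side is white to 5.5 mm, green from 5.5 to 12.5 mm, red above, with a 3 mm black cap at the top.
- key_rim (a point): Centre of the collar's rim, 40 mm above the bench, on the key's axis.
- enable_key (a joint): Travel of the enabling key: 0 free, grows straight down to 0.018 m at its stop. Spring: 4 N at the start of travel, plus 0.4 N per mm (about 7.6 N at half travel, 0.009 m). Green band at the rim: 0.0055 to 0.0125 m. It springs back when let go.
- vial: Small brown vial with black cap, 23 mm diameter, 57 mm tall, standing; bystander. Origin: centre of the underside.
- petri_dish: Closed petri dish, 59 mm diameter, 15 mm tall; bystander. Origin: centre of the underside.
Mind the look-alikes: they are no part of the job. There is more than one size of the blue_cartridge; the job needs the larger.

How it is judged (in metres and radians):
On the way, in this order (a step that is already met when the one before it is completed fails the run):
1. the blue cartridge is seated flush in the recess and let go, with the key free (horizontal distance between blue_cartridge and recess below 0.0045 m and z of blue_cartridge_shoulder in the frame of recess between -0.003 and 0.002 m and angle between the x axis of blue_cartridge and the x axis of reader, either way round below 0.16 rad and angle between blue_cartridge's own z axis and vertical below 0.06 rad and contact force between the fingers and blue_cartridge below 0.1 N and value of joint enable_key below 0.002 m), for 0.2 s.
2. the enabling key is held with its green band at the rim for 4 seconds (value of joint enable_key between 0.0055 and 0.0125 m and contact force between any of the fingers, the arm and enable_key above 4 N), for 4 s.
At the end, for the whole second after the job is handed in: The robot still presses the enabling key (more than 4 N) and holds it still with 5.5 to 12.5 mm of travel; the blue cartridge, not touched by the fingers, sits in the recess within 4.5 mm of its centre, its shoulder no more than 2 mm above the reader's top, square (0.16 rad) and level (0.06 rad) (all of step 2 and horizontal distance between blue_cartridge and recess below 0.0045 m and z of blue_cartridge_shoulder in the frame of recess between -0.003 and 0.002 m and angle between the x axis of blue_cartridge and the x axis of reader, either way round below 0.16 rad and angle between blue_cartridge's own z axis and vertical below 0.06 rad and contact force between the fingers and blue_cartridge below 0.1 N and velocity of joint enable_key between -0.005 and 0.005 m/s); the arm keeps its last pose, push and grip.
It fails at once if the red band was pushed down into the collar (travel over 13.5 mm) (value of joint enable_key above 0.0135 m).
It fails at once if the spare cartridge was disturbed (moved more than 25 mm or tipped) (distance of grey_cartridge from where it was at the start of the episode above 0.025 m or angle between grey_cartridge's own z axis and vertical above 0.5 rad).
It fails at once if the vial was disturbed (moved more than 25 mm or tipped) (distance of vial from where it was at the start of the episode above 0.025 m or angle between vial's own z axis and vertical above 0.5 rad).
It fails at once if the petri dish was disturbed (moved more than 25 mm or tipped) (distance of petri_dish from where it was at the start of the episode above 0.025 m or angle between petri_dish's own z axis and vertical above 0.5 rad).
It also fails if it takes over 70 s, if anything falls off the work surface, if the arm or the gripper's body presses on something with over 40 N, if the wrist force passes 120 N, or if a joint passes its speed limit or range.

## Working session

There is one attempt and no reset: what is moved stays moved. The work goes in short steps, Python scripts to look and compute and a tool call to move; the robot and the scene stay as the last step left them, time stands still between calls to the robot, and variables do not carry over. Pictures are saved under pics/ and viewed, on a budget of 10 in all, crops included, one or two more only if the job needs it, and the job is handed in when it is done.

Besides the shell and the picture viewer there is one more tool, called after "Request:" as name([rows], argument=value, ...), one row to a line, values as JSON. servo_tool: Moves the arm, as the interface text tells. Its arguments: {"type":"object","properties":{"deltas":{"type":"array","items":{"type":"array"}}},"required":["deltas"]}

```bash
mkdir -p pics; python3 - <<'E'
from plant import ctrl
import cv2,pickle
print(ctrl.get_obs())
d={}
for n in("scene","top"):
    s=ctrl.snapshot(n);d[n]=s
    cv2.imwrite(f"pics/{n}0.png",s["image"][:,:,::-1]);print(n,s["vertical_fov"],s["cx"],s["cy"],s["rvec"],s["tvec"])
pickle.dump(d,open("s0.pkl","wb"))
E
```

```text
{'clock': 0.0, 'joint_pos': array([ 8.50896289e+01,  2.05917644e+01,  6.33287405e-01, -1.90025657e-02,
       -7.01346049e+01, -1.65046239e+01]), 'qvel': array([-0.05311466, -0.04906203, -0.0067615 , -0.01464571,  0.01498298,
        0.02988663]), 'tau': array([-2.74924656e-03, -5.82707191e+01,  2.93053919e+01,  6.99676126e+00,
        7.12816996e-03, -1.78567143e-04]), 'tool_pos': array([0.24633495, 0.62792642, 0.22561878]), 'orientation': array([   5.6424171 ,   89.90521887, -105.77904966]), 'force': array([-0.64929627, -0.7409863 ,  0.34343456]), 'moment': array([-0.00900655, -0.00499637, -0.0116999 ]), 'opening': 0.08762090944710936}
scene 53.98112490672307 319.63117967856726 198.89306560849164 [ 0.93357568 -2.18341329  1.36689958] [0.35711509 0.2153172  0.57614162]
top 42.98951561944341 317.9205730583635 189.5973813103273 [ 2.10349656 -2.13537484  0.21503741] [0.02139103 0.51079335 1.10424494]
```

View pics/scene0.png

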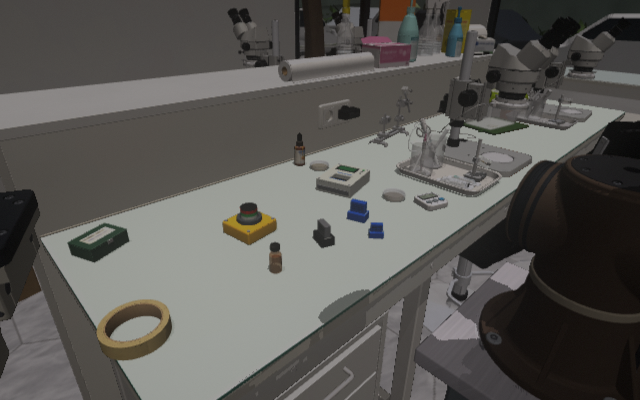

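View pics/top0.png

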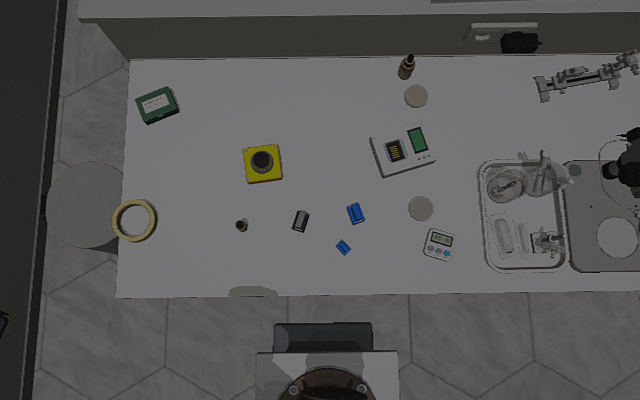

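The scene and top views show two blue parts, at top pixels (355,213), the larger, and (343,247), the smaller. The dark grey spare is at (301,221), the reader recess at (395,150), the key at (262,161) and the vial at (241,225). The petri dishes are at (416,96) and (420,208), with a timer at (438,245). By size, (355,213) is the target, and I'll check that in a crop.

```bash
cat > h.py <<'E'
import numpy as np,cv2
def K(s):
    f=200/np.tan(np.radians(s["vertical_fov"])/2);return np.array([[f,0,s["cx"]],[0,f,s["cy"]],[0,0,1]])
def ray(s,p,z):
    R=cv2.Rodrigues(np.asarray(s["rvec"],float))[0];c=-R.T@s["tvec"]
    p=np.atleast_2d(np.asarray(p,float));d=np.c_[p,np.ones(len(p))]@np.linalg.inv(K(s)).T@R
    return c+d*((z-c[2])/d[:,2])[:,None]
def proj(s,P): return cv2.projectPoints(np.atleast_2d(np.asarray(P,float)),np.asarray(s["rvec"],float),np.asarray(s["tvec"],float),K(s),None)[0][:,0]
def mask(s,lo,hi):
    return cv2.inRange(cv2.cvtColor(s["image"],cv2.COLOR_RGB2HSV),lo,hi)
def blobs(m,amin=30):
    return sorted([c for c in cv2.findContours(m,cv2.RETR_EXTERNAL,cv2.CHAIN_APPROX_NONE)[0] if cv2.contourArea(c)>amin],key=cv2.contourArea,reverse=True)
E
python3 - <<'E'
from h import *
import pickle
d=pickle.load(open("s0.pkl","rb"));s=d["top"]
for n,lo,hi,z in(("blue",(105,120,40),(130,255,255),.02),("yellow",(22,150,80),(35,255,255),.03),("green",(45,100,50),(80,255,255),.034)):
    for c in blobs(mask(s,lo,hi),25)[:3]:
        b=cv2.boxPoints(cv2.minAreaRect(c));w=ray(s,b,z)
        print(n,b.mean(0),cv2.contourArea(c),"ctr",w.mean(0).round(4),"sides",np.linalg.norm(w[1]-w[0]).round(4),np.linalg.norm(w[2]-w[1]).round(4),"yaw01",np.degrees(np.arctan2(*(w[1]-w[0])[1::-1])).round(1))
a=cv2.resize(s["image"][120:260,220:450],None,fx=3.4,fy=3.4,interpolation=cv2.INTER_CUBIC)
cv2.imwrite("pics/c1.png",cv2.convertScaleAbs(a[:,:,::-1],alpha=1.5))
E
```

```text
blue [355.34485 213.36209] 207.5 ctr [ 0.4599 -0.0722  0.02  ] sides 0.0295 0.0436 yaw01 -68.9
blue [343.00003 247.00003] 99.5 ctr [ 0.3827 -0.0417  0.02  ] sides 0.0195 0.0289 yaw01 -46.1
yellow [262.028   162.70305] 1080.0 ctr [0.5816 0.1433 0.03  ] sides 0.0825 0.0824 yaw01 -82.7
green [417.27615 139.7815 ] 199.0 ctr [ 0.6307 -0.2222  0.034 ] sides 0.0266 0.0504 yaw01 -69.0
```

View pics/c1.png

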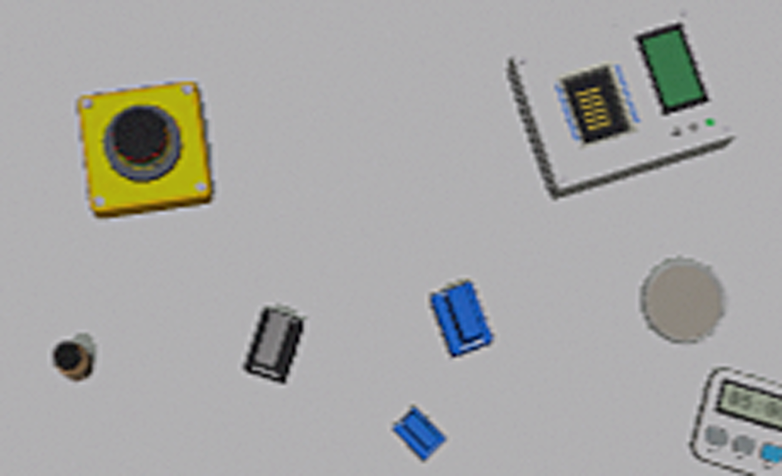

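The crop confirms that (355,213) is the larger block, at 44x30 mm. Its centre is about (0.459,-0.072) with yaw about 21°, and the reader's yaw is also about 21°.

```bash
cat >> h.py <<'E'
from scipy.spatial.transform import Rotation as Ro
def Rt(o): return Ro.from_euler("xyz",o,degrees=True).as_matrix()
def go(o,p,d):
    "tool deltas (deg, cm) to TCP p, pointing down, jaw axis at world yaw d"
    R=Rt(o["orientation"]);x=np.array([0,0,-1.]);z=np.array([np.cos(np.radians(d)),np.sin(np.radians(d)),0])
    T=np.c_[x,np.cross(z,x),z]
    return np.round(Ro.from_matrix(R.T@T).as_rotvec(degrees=True),2),np.round(R.T@(np.array(p)-o["tool_pos"])*100,2)
E
python3 - <<'E'
from h import *
from plant import ctrl
import pickle
o=ctrl.get_obs();print(go(o,[.5,.3,.225],180+0),go(o,[.46,-.072,.225],111))
s=pickle.load(open("s0.pkl","rb"))["top"];print(ray(s,[[395.3,150.9]],.034),ray(s,[[262,161]],.062))
E
```

```text
(array([ 6.858e+01,  7.000e-02, -6.000e-02]), array([ 0.11, 35.59, 21.27])) (array([ 1.3758e+02,  3.0000e-02, -1.1000e-01]), array([ 0.17, 45.45, 57.36]))
[[ 0.60422572 -0.1691951   0.034     ]] [[0.57703097 0.1400226  0.062     ]]
```

Request:
servo_tool([
  [[8.5,0,0],[0,4.2,2.5],8.7],
  [[17,0,0],[0,8.4,5],8.7],
  [[25,0,0],[0,12.6,7.5],8.7],
  [[34,0,0],[0,16.8,10],8.7],
  [[42,0,0],[0,21,12.5],8.7],
])

```text
clock: 0.6
tool_pos: [0.3969, 0.4331, 0.2257]
orientation: [43.8, 89.9, -109.9]
force: [0.6, 1.5, 0.6]
opening: 0.0873
```

```bash
python3 - <<'E'
from h import *
from plant import ctrl
o=ctrl.get_obs();print(o["tool_pos"],o["joint_pos"],go(o,[.5,.15,.225],140),go(o,[.45,-.072,.225],111))
E
```

```text
[0.39685266 0.43309289 0.22573697] [ 6.65620165e+01  1.24535980e+01 -1.07273321e+01  7.15234116e-03
 -6.69260999e+01 -4.03156503e+01] (array([ 6.625e+01,  3.000e-02, -1.100e-01]), array([ 0.12, 29.95,  3.27])) (array([95.25, -0.  , -0.12]), array([ 0.16, 47.65, 17.57]))
```

Request:
servo_tool([
  [[8.5,0,0],[0,4.6,0.5],8.7],
  [[17,0,0],[0,9.2,1],8.7],
  [[25.5,0,0],[0,13.8,1.5],8.7],
  [[34,0,0],[0,18.4,2],8.7],
  [[42.5,0,0],[0,23,2.5],8.7],
])

```text
clock: 1.1
tool_pos: [0.4762, 0.2138, 0.2259]
orientation: [81.8, 89.9, -114.8]
force: [1.5, 0.2, -0.3]
opening: 0.0868
```

```bash
python3 - <<'E'
from h import *
from plant import ctrl
o=ctrl.get_obs();print(o["tool_pos"],o["joint_pos"],go(o,[.45,-.072,.2],111))
E
```

```text
[0.4762162  0.2138377  0.22594397] [ 4.57685680e+01  6.16397158e+00 -1.84470137e+01  4.29807895e-02
 -6.54999349e+01 -6.23751688e+01] (array([ 5.241e+01, -4.000e-02, -1.200e-01]), array([ 2.65, 28.14, -5.65]))
```

Request:
servo_tool([
  [[8.5,0,0],[0,4.5,-1],8.7],
  [[17,0,0],[0,9,-2],8.7],
  [[25.5,0,0],[0,13.5,-3],8.7],
  [[34,0,0],[0,18,-4],8.7],
  [[42.5,0,0],[0,22.5,-5],8.7],
])

```text
clock: 1.6
tool_pos: [0.4592, -0.0178, 0.2264]
orientation: [125.9, 89.9, -113.5]
force: [1.6, -0.4, -1.0]
opening: 0.0871
```

Request:
servo_tool([
  [[8,0,0],[0,3,3],8.7],
  [[9,0,0],[0,3,5],8.7],
  [[9,0,0],[0,3,5],8.7],
])

```text
clock: 1.9
tool_pos: [0.4066, 0.0096, 0.2266]
orientation: [153.6, 90.0, -94.9]
force: [0.5, 0.3, 0.7]
opening: 0.0871
```

```bash
python3 - <<'E'
from h import *
from plant import ctrl
import pickle
o=ctrl.get_obs();print(o["tool_pos"],o["orientation"],o["joint_pos"],go(o,[.46,-.072,.15],111))
s=ctrl.snapshot("wrist");pickle.dump(s,open("w1.pkl","wb"))
cv2.imwrite("pics/w1.png",cv2.convertScaleAbs(s["image"][:,:,::-1],alpha=1.3))
print(proj(s,[.46,-.072,.047]))
E
```

```text
[0.40655192 0.00958609 0.22656693] [153.59317342  89.95612724 -94.94030949] [ 2.95297526e+01 -6.02341568e+00 -3.05696113e+01  3.97553402e-02
 -6.54786405e+01 -9.80797431e+01] (array([ 0.47, -0.04, -0.02]), array([ 7.66, -1.99, -9.54]))
[[233.26899879 198.84222748]]
```

View pics/w1.png

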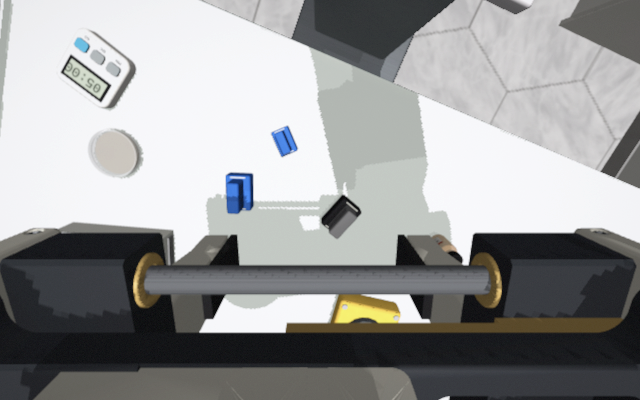

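The wrist view shows the large blue cartridge at (239,192), the small one at (284,141) and the grey spare at (341,216). The cartridge was predicted at (233,199), which agrees. I overshot sideways, so I'll move over the cartridge and measure again from nearer.

Request:
servo_tool([
  [[0,0,0],[2,-1,-4],8.7],
  [[0,0,0],[4,-2,-8],8.7],
  [[0,0,0],[6,-2,-9.5],8.7],
  [[0,0,0],[6,-2,-9.5],8.7],
])

```text
clock: 2.35
tool_pos: [0.4603, -0.0727, 0.1635]
orientation: [89.2, 89.6, -159.3]
force: [-0.4, -0.1, -0.2]
opening: 0.0869
```

```bash
python3 - <<'E'
from h import *
from plant import ctrl
import pickle
o=ctrl.get_obs();print(o["tool_pos"],o["orientation"],o["joint_pos"],go(o,[.46,-.072,.12],111))
s=ctrl.snapshot("wrist");pickle.dump(s,open("w2.pkl","wb"))
u=proj(s,[.46,-.072,.047])[0].astype(int);print(u)
for c in blobs(mask(s,(105,120,30),(130,255,255)),25)[:3]: print(cv2.boundingRect(c),cv2.minAreaRect(c))
a=s["image"][max(u[1]-100,0):u[1]+100,u[0]-130:u[0]+130,::-1]
cv2.imwrite("pics/w2.png",cv2.resize(cv2.convertScaleAbs(a,alpha=1.3),None,fx=3,fy=3));print(max(u[1]-100,0),u[0]-130)
E
```

```text
[ 0.46028676 -0.07273235  0.16350988] [  89.20482732   89.63775631 -159.25987702] [ 1.53556427e+01  3.94754091e+00 -2.97995356e+01  4.07103198e-02
 -5.66135755e+01 -8.38428562e+01] (array([ 0.54,  0.  , -0.36]), array([ 4.35, -0.03,  0.08]))
[319 197]
(303, 166, 30, 49) ((317.28057861328125, 189.88902282714844), (29.013755798339844, 47.890174865722656), 2.862405300140381)
(361, 109, 30, 36) ((375.8800964355469, 126.3642578125), (31.951953887939453, 22.534534454345703), 70.34617614746094)
97 189
```

View pics/w2.png

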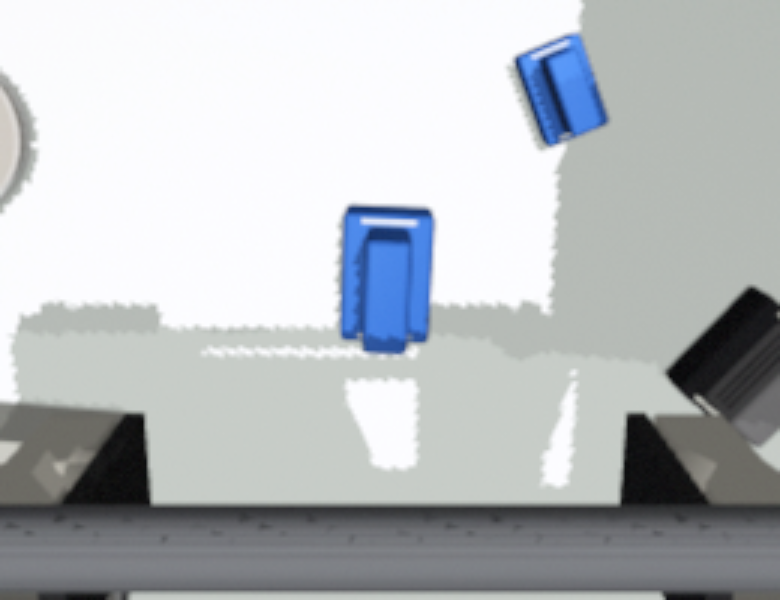

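The crop shows the blue cartridge upright. The rib top spans roughly (362..411, 240..339) in the crop and the block (342..434, 208..341). The fingers straddle it, and the grey spare is well off to the right at (740,370).

```bash
python3 - <<'E'
from h import *
import pickle
from plant import ctrl
s=pickle.load(open("w2.pkl","rb"))
for q,z in(([(346,209),(434,209),(428,341),(342,340)],.02),([(364,240),(411,241),(406,339),(365,338)],.047)):
    w=ray(s,np.array(q)/3+[189,97],z)[:,:2];l=(w[3]+w[2]-w[0]-w[1])/2;b=(w[1]+w[2]-w[0]-w[3])/2
    print(w.mean(0).round(4),np.linalg.norm(l),np.linalg.norm(b),np.degrees(np.arctan2(l[1],l[0])),np.degrees(np.arctan2(b[1],b[0])))
    c=w.mean(0)
    print(go(ctrl.get_obs(),[*c,.022],np.degrees(np.arctan2(l[1],l[0]))+90))
E
```

```text
[ 0.4591 -0.0731] 0.04482807060120915 0.028884049068522193 19.51681183794096 111.23826812334049
(array([ 2.04, -0.04, -0.26]), array([14.3 ,  0.12, -0.04]))
[ 0.4575 -0.0742] 0.030669801263937285 0.013352979330833974 20.48560066663526 110.24651626193611
(array([ 1.07, -0.03, -0.26]), array([14.31,  0.3 , -0.08]))
```

Request:
servo_tool([
  [[1,0,-0.2],[3,0,0],5],
  [[1.3,0,-0.3],[6,0.1,0],5],
  [[1.3,0,-0.3],[8,0.1,0],5],
  [[1.3,0,-0.3],[10,0.1,0],5],
  [[1.3,0,-0.3],[10,0.1,0],5],
])

```text
clock: 2.9
tool_pos: [0.4582, -0.0721, 0.0638]
orientation: [92.3, 89.9, -157.4]
force: [0.7, -0.1, 0.3]
opening: 0.0532
```

```bash
python3 - <<'E'
from h import *
from plant import ctrl
print(go(ctrl.get_obs(),[.459,-.073,.024],110.3))
E
```

```text
(array([ 0.04, -0.01, -0.14]), array([ 3.98, -0.05, -0.11]))
```

Request:
servo_tool([
  [[0,0,0],[1.5,0,-0.1],5],
  [[0,0,0],[3,0,-0.1],5],
  [[0,0,0],[4,0,-0.1],5],
  [[0,0,0],[4,0,-0.1],5],
  [[0,0,0],[4,0,-0.1],5],
])

```text
clock: 3.4
tool_pos: [0.4591, -0.0728, 0.0246]
orientation: [102.7, 89.9, -146.9]
force: [-0.5, -0.7, -0.3]
opening: 0.0501
```

Request:
servo_tool([
  [[0,0,0],[0,0,0],3],
  [[0,0,0],[0,0,0],1],
  [[0,0,0],[0,0,0],0.8],
  [[0,0,0],[0,0,0],0.8],
  [[0,0,0],[0,0,0],0.8],
])

```text
clock: 3.9
tool_pos: [0.4591, -0.0729, 0.0247]
orientation: [103.5, 89.9, -146.1]
force: [0.4, 0.7, -0.4]
opening: 0.0155
```

Request:
servo_tool([
  [[0,0,0],[0,0,0],0.8],
  [[0,0,0],[0,0,0],0.8],
  [[0,0,0],[0,0,0],0.8],
])

```text
clock: 4.2
tool_pos: [0.4591, -0.0729, 0.0247]
orientation: [103.3, 89.9, -146.3]
force: [0.1, -0.6, 0.8]
opening: 0.0137
```

The opening is 13.7 mm, so the rib is gripped. I'll lift it and look at the recess.

Request:
servo_tool([
  [[0,0,0],[-4,0,0],0.8],
  [[0,0,0],[-8,0,0],0.8],
  [[0,0,0],[-12,0,0],0.8],
  [[0,0,0],[-16,0,0],0.8],
  [[0,0,0],[-17,0,0],0.8],
])

```text
clock: 4.7
tool_pos: [0.4614, -0.0726, 0.1991]
orientation: [-112.5, 89.7, -2.1]
force: [-0.4, -0.6, -0.2]
opening: 0.0136
```

```bash
python3 - <<'E'
from h import *
from plant import ctrl
o=ctrl.get_obs();print(o["opening"],go(o,[.651,-.152,.19],111))
E
```

```text
0.013607393143927237 (array([-0.59, -0.12,  0.29]), array([  1.02, -14.99, -14.05]))
```

Request:
servo_tool([
  [[-0.5,0,0.2],[0,-3,-3],0.8],
  [[-0.6,-0.1,0.3],[0,-6,-6],0.8],
  [[-0.6,-0.1,0.3],[0.5,-9,-9],0.8],
  [[-0.6,-0.1,0.3],[1,-12,-12],0.8],
  [[-0.6,-0.1,0.3],[1,-15,-14],0.8],
])

```text
clock: 5.2
tool_pos: [0.6516, -0.1528, 0.1878]
orientation: [72.0, 89.8, -177.0]
force: [0.5, -0.5, 0.0]
opening: 0.0137
```

Request:
servo_tool([
  [[0,0,0],[0,-0.3,-0.3],0.8],
  [[0,0,0],[0,-0.3,-0.3],0.8],
])

```text
clock: 5.4
tool_pos: [0.6552, -0.1549, 0.1851]
orientation: [68.2, 89.6, 179.1]
force: [-0.6, 0.5, -0.9]
opening: 0.0143
```

```bash
python3 - <<'E'
from h import *
from plant import ctrl
import pickle
o=ctrl.get_obs();print(o["opening"],go(o,[.651,-.152,.19],111))
s=ctrl.snapshot("wrist");pickle.dump((s,o),open("w3.pkl","wb"))
u=proj(s,[.604,-.169,.034])[0].astype(int);print(u)
r,c=max(u[1]-90,0),max(u[0]-120,0);print(c,r)
a=s["image"][r:r+190,c:c+260,::-1]
cv2.imwrite("pics/w3.png",cv2.resize(cv2.convertScaleAbs(a,alpha=1.1),None,fx=3,fy=3))
E
```

```text
0.014333488832921206 (array([-0.12,  0.14, -0.36]), array([-0.49,  0.29,  0.43]))
[323 135]
203 45
```

View pics/w3.png

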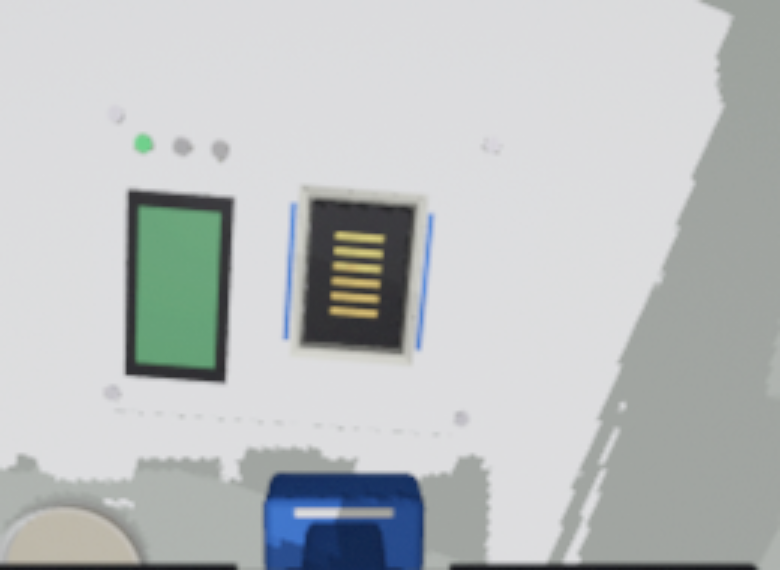

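The view shows the recess mouth corners in the crop at (303,187), (427,197), (411,362) and (291,352). The held cartridge's near bottom edge is at (272..416, 476) and its shoulder edge at (266..422, 500). I'll measure both.

```bash
python3 - <<'E'
from h import *
import pickle
s,o=pickle.load(open("w3.pkl","rb"));R=Rt(o["orientation"]);t=o["tool_pos"]
w=ray(s,np.array([(303,187),(427,197),(411,362),(291,352)])/3+[203,45],.034)[:,:2];l=(w[3]+w[2]-w[0]-w[1])/2;b=(w[1]+w[2]-w[0]-w[3])/2
print(w.mean(0).round(4),np.linalg.norm(l),np.linalg.norm(b),np.degrees(np.arctan2(l[1],l[0])),np.degrees(np.arctan2(b[1],b[0])))
f=lambda p,z:ray(s,np.array(p)/3+[203,45],z)[:,:2]
d=f([(130,191),(234,199),(225,381),(127,374)],.034);print("disp",d.mean(0),np.linalg.norm(d[0]-d[1]),[np.degrees(np.arctan2(*(d[3-i]-d[i])[::-1])) for i in(0,1)])
k=f([(117,115),(491,146),(461,418),(113,393)],.034);print("screws",k.mean(0),[np.degrees(np.arctan2(*(k[3-i]-k[i])[::-1])) for i in(0,1)],np.degrees(np.arctan2(*(k[1]-k[0])[::-1])))
for p,z in(([(272,476),(416,476)],t[2]-.0247),([(266,500),(422,500)],t[2]-.0047)):
    q=ray(s,np.array(p)/3+[203,45],z);print("held edge, tool frame mm",((q-t)@R*1000).round(1))
E
```

```text
[ 0.6056 -0.1692] 0.05291682437342967 0.03986618470854553 16.239472394128224 106.31162483096355
disp [ 0.63012884 -0.22236822] 0.033083291656143356 [np.float64(16.51031873830757), np.float64(16.231506239219033)]
screws [ 0.61189442 -0.18836743] [np.float64(16.40208156446728), np.float64(16.677758787436694)] 106.45375328494728
held edge, tool frame mm [[ 24.8  19.6 -15.4]
 [ 24.9  19.6  14.1]]
held edge, tool frame mm [[  4.8  20.9 -15. ]
 [  4.9  20.9  13.6]]
```

```bash
python3 - <<'E'
from h import *
from plant import ctrl
o=ctrl.get_obs();print(go(o,[.605,-.169,.085],106.4))
E
```

```text
(array([ 4.51,  0.12, -0.33]), array([10.13,  5.09,  0.4 ]))
```

Request:
servo_tool([
  [[2,0.1,-0.3],[2,2,0.2],0.8],
  [[4.5,0.1,-0.3],[4,4,0.4],0.8],
  [[4.5,0.1,-0.3],[7,5.1,0.4],0.8],
  [[4.5,0.1,-0.3],[9,5.1,0.4],0.8],
  [[4.5,0.1,-0.3],[10,5.1,0.4],0.8],
])

```text
clock: 5.95
tool_pos: [0.6027, -0.1686, 0.0852]
orientation: [59.0, 89.9, 165.4]
force: [-0.9, -0.2, -0.4]
opening: 0.0134
```

Request:
servo_tool([
  [[0,0,0],[0,0,0],0.8],
  [[0,0,0],[0,0,0],0.8],
])

```text
clock: 6.15
tool_pos: [0.6028, -0.1683, 0.0861]
orientation: [58.3, 89.9, 164.7]
force: [0.2, -0.5, -0.2]
opening: 0.0135
```

```bash
python3 - <<'E'
from h import *
from plant import ctrl
o=ctrl.get_obs();print(o["tool_pos"],go(o,[.605,-.169,.06],106.4))
E
```

```text
[ 0.60280344 -0.16831254  0.08613798] (array([ 0.04,  0.05, -0.08]), array([ 2.61, -0.19, -0.13]))
```

Request:
servo_tool([
  [[0,0,0],[0.7,-0.2,-0.1],0.8],
  [[0,0,0],[1.4,-0.2,-0.1],0.8],
  [[0,0,0],[2.2,-0.2,-0.1],0.8],
  [[0,0,0],[2.2,-0.2,-0.1],0.8],
])

```text
clock: 6.55
tool_pos: [0.604, -0.1686, 0.0626]
orientation: [63.6, 89.8, 170.0]
force: [0.3, 0.6, -0.2]
opening: 0.0136
```

```bash
python3 - <<'E'
from h import *
from plant import ctrl
import pickle
o=ctrl.get_obs();print(o["tool_pos"],go(o,[.605,-.169,.047],106.4))
s=ctrl.snapshot("wrist");pickle.dump((s,o),open("w4.pkl","wb"))
u=proj(s,[.605,-.169,.034])[0].astype(int);print(u)
cv2.imwrite("pics/w4.png",cv2.resize(s["image"][120:320,200:440,::-1],None,fx=3,fy=3))
E
```

```text
[ 0.6040449  -0.16863199  0.06257429] (array([ 0.01,  0.1 , -0.2 ]), array([ 1.56, -0.09, -0.06]))
[317 232]
```

View pics/w4.png

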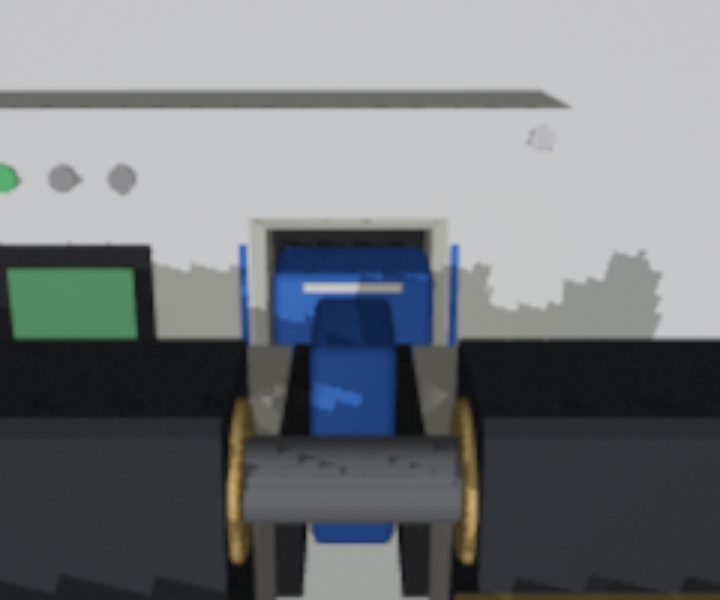

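Laterally the block (centre column 352) is over the mouth (centre column 349.5), about 0.5 mm off. Next I'll check fore-aft.

```bash
python3 - <<'E'
from h import *
import pickle
s,o=pickle.load(open("w4.pkl","rb"));R=Rt(o["orientation"]);t=o["tool_pos"]
for n,p,z in(("mouth",[(252,219),(447,219)],.034),("bottom",[(284,248),(424,248)],t[2]-.0247),("shoulder",[(273,272),(432,272)],t[2]-.0047)):
    q=ray(s,np.array(p)/3+[200,120],z);print(n,((q-t)@R*1000).round(1))
E
```

```text
mouth [[ 28.6  25.3 -21.5]
 [ 28.7  25.3  18.8]]
bottom [[ 24.7  20.2 -14.7]
 [ 24.8  20.2  13.9]]
shoulder [[  4.7  21.3 -15.3]
 [  4.8  21.4  13.8]]
```

Request:
servo_tool([
  [[0,0.1,-0.2],[0.2,0,-0.1],0.8],
  [[0,0.1,-0.2],[0.6,0,-0.1],0.8],
  [[0,0.1,-0.2],[1,0,-0.1],0.8],
  [[0,0.1,-0.2],[1.4,0,-0.1],0.8],
  [[0,0.1,-0.2],[1.7,0,-0.1],0.8],
])

```text
clock: 7.1
tool_pos: [0.6045, -0.1696, 0.0457]
orientation: [-137.7, 90.0, -31.3]
force: [0.1, 1.0, -0.8]
opening: 0.0138
```

Request:
servo_tool([
  [[0,0,0],[0.1,0,0],0.8],
  [[0,0,0],[0.2,0,0],0.8],
  [[0,0,0],[0.2,0,0],0.8],
])

```text
clock: 7.4
tool_pos: [0.6045, -0.1697, 0.0439]
orientation: [-143.9, 90.0, -37.5]
force: [-1.3, 0.0, 1.2]
opening: 0.0136
```

Request:
servo_tool([
  [[0,0,0],[0.1,0,0],0.8],
  [[0,0,0],[0.2,0,0],0.8],
  [[0,0,0],[0.3,0,0],0.8],
  [[0,0,0],[0.3,0,0],0.8],
])

```text
clock: 7.8
tool_pos: [0.6045, -0.1697, 0.0408]
orientation: [-140.7, 90.0, -34.3]
force: [-2.0, 1.3, 3.0]
opening: 0.0136
```

Request:
servo_tool([
  [[0,0,0],[0.1,0,0],0.8],
  [[0,0,0],[0.2,0,0],0.8],
  [[0,0,0],[0.2,0,0],0.8],
])

```text
clock: 8.1
tool_pos: [0.6045, -0.1697, 0.0387]
orientation: [-137.3, 90.0, -30.9]
force: [-1.6, 0.5, 2.9]
opening: 0.0137
```

Request:
servo_tool([
  [[0,0,0],[0.1,0,0],0.8],
  [[0,0,0],[0.1,0,0],0.8],
])

```text
clock: 8.3
tool_pos: [0.6046, -0.1697, 0.0386]
orientation: [-145.6, 90.0, -39.1]
force: [-4.2, 1.9, 11.3]
opening: 0.0139
```

Request:
servo_tool([
  [[0,0,0],[0.1,0,0],0.8],
  [[0,0,0],[0.1,0,0],0.8],
])

```text
clock: 8.5
tool_pos: [0.6046, -0.1697, 0.0386]
orientation: [-140.8, 89.9, -34.3]
force: [-4.7, 2.2, 11.8]
opening: 0.0139
```

The tray reached its stop at TCP z 38.6 mm, as expected. Next I'll release, lift and look.

Request:
servo_tool([
  [[0,0,0],[0,0,0],4],
  [[0,0,0],[0,0,0],4],
  [[0,0,0],[0,0,0],4],
  [[0,0,0],[0,0,0],4],
  [[0,0,0],[0,0,0],4],
])

```text
clock: 9.0
tool_pos: [0.6045, -0.1697, 0.0383]
orientation: [-154.1, 89.9, -47.6]
force: [0.4, 0.7, 0.3]
opening: 0.0394
```

Request:
servo_tool([
  [[0,0,0],[-1,0,0],4],
  [[0,0,0],[-4,0,0],4],
  [[0,0,0],[-8,0,0],4],
  [[0,0,0],[-12,0,0],4],
  [[0,0,0],[-13,0,0],4],
])

```text
clock: 9.5
tool_pos: [0.607, -0.1701, 0.1745]
orientation: [-119.2, 89.5, -12.7]
force: [-0.3, -0.2, 0.2]
opening: 0.04
```

```bash
python3 - <<'E'
from h import *
from plant import ctrl
import pickle
o=ctrl.get_obs();print(o["tool_pos"],o["joint_pos"],o["force"])
s=ctrl.snapshot("wrist");pickle.dump((s,o),open("w5.pkl","wb"))
u=proj(s,[.605,-.169,.034])[0].astype(int);print(u,u-[100,80])
cv2.imwrite("pics/w5.png",cv2.resize(s["image"][u[1]-80:u[1]+80,u[0]-100:u[0]+100,::-1],None,fx=3.5,fy=3.5))
E
```

```text
[ 0.60698202 -0.17011846  0.17448404] [  2.1403287   18.18015898  -9.91150349   0.15007096 -61.41129422
 -75.69710721] [-0.26280689 -0.17424616  0.1873291 ]
[320 187] [220 107]
```

View pics/w5.png

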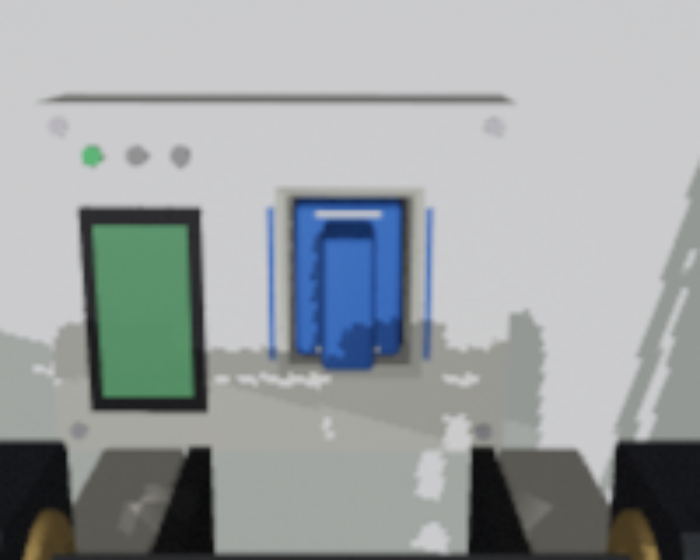

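The crop shows the cartridge square, centred and flush in the recess. The block spans columns 293..406 against a mouth of 277..423. Next I'll go to the key with the fingers shut.

```bash
python3 - <<'E'
from h import *
from plant import ctrl
o=ctrl.get_obs();print(go(o,[.62,.153,.175],106.4))
E
```

```text
(array([ 0.1 , -0.22,  0.44]), array([ -0.14, -10.44,  30.59]))
```

Request:
servo_tool([
  [[0,-0.2,0.4],[0,-1.4,4.2],0],
  [[0,-0.2,0.4],[0,-2.8,8.4],0],
  [[0,-0.2,0.4],[0,-4.2,12.6],0],
  [[0,-0.2,0.4],[0,-5.6,16.8],0],
  [[0,-0.2,0.4],[0,-7,21],0],
])

```text
clock: 10.05
tool_pos: [0.6136, 0.0529, 0.1732]
orientation: [154.9, 90.0, -98.7]
force: [0.4, 0.6, 0.3]
opening: 0.0056
```

Request:
servo_tool([
  [[0,0,0],[0,-1.5,4],0],
  [[0,0,0],[0,-3.4,8],0],
  [[0,0,0],[0,-3.4,9.6],0],
  [[0,0,0],[0,-3.4,9.6],0],
  [[0,0,0],[0,-3.4,9.6],0],
])

```text
clock: 10.55
tool_pos: [0.6183, 0.1544, 0.1726]
orientation: [109.4, 89.9, -144.0]
force: [0.9, -0.3, -0.1]
opening: 0.0002
```

```bash
python3 - <<'E'
from h import *
from plant import ctrl
import pickle
o=ctrl.get_obs();print(o["tool_pos"],o["opening"],o["joint_pos"])
s=ctrl.snapshot("wrist");pickle.dump((s,o),open("w6.pkl","wb"))
u=proj(s,[.578,.141,.062])[0].astype(int);print(u)
cv2.imwrite("pics/w6.png",cv2.resize(s["image"][60:260,200:440,::-1],None,fx=3,fy=3))
E
```

```text
[0.61831737 0.15436989 0.17258404] 0.00017387908881614394 [ 3.15374260e+01  1.92364260e+01 -8.56249763e+00  7.70271119e-03
 -6.22889921e+01 -1.05013827e+02]
[316 150]
```

View pics/w6.png

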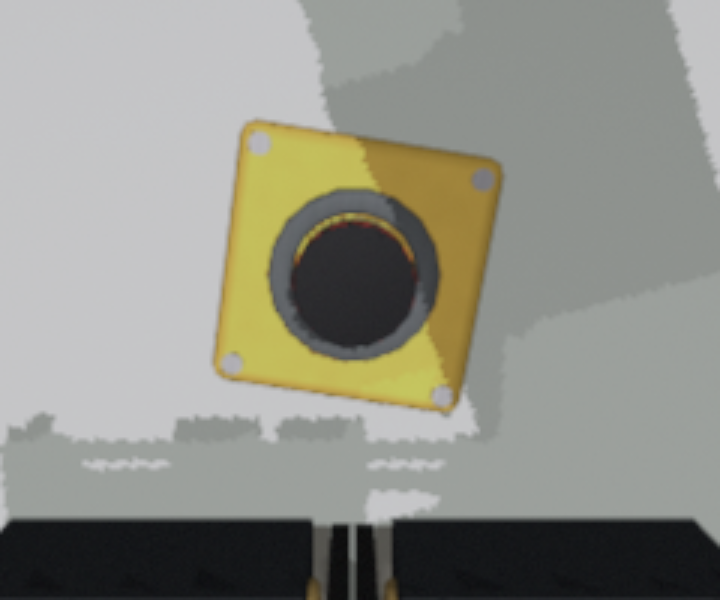

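The key top is centred at crop (354,284), with the fingers shut.

```bash
python3 - <<'E'
from h import *
from plant import ctrl
import pickle
s,_=pickle.load(open("w6.pkl","rb"));k=ray(s,[[318,154.7]],.062)[0];r=ray(s,[[200+354/3,60+273/3]],.04)[0];o=ctrl.get_obs()
print(k,r,go(o,[k[0],k[1],.075],106.4))
E
```

```text
[0.58140417 0.1430818  0.062     ] [0.58077991 0.14293669 0.04      ] (array([ 0.07, -0.03, -0.06]), array([9.78, 3.86, 0.03]))
```

Request:
servo_tool([
  [[0,0,0],[1,2,0],0],
  [[0,0,0],[3,3.9,0],0],
  [[0,0,0],[6,3.9,0],0],
  [[0,0,0],[8.5,3.9,0],0],
  [[0,0,0],[9.7,3.9,0],0],
])

```text
clock: 11.1
tool_pos: [0.5799, 0.1407, 0.074]
orientation: [102.9, 89.8, -150.7]
force: [-0.5, -0.3, 0.2]
opening: 0.0004
```

Request:
servo_tool([
  [[0,0,0],[0,0,0],0],
  [[0,0,0],[0,0,0],0],
])

```text
clock: 11.3
tool_pos: [0.5802, 0.14, 0.0744]
orientation: [107.2, 89.8, -146.5]
force: [0.1, 0.8, 0.9]
opening: 0.0004
```

Request:
servo_tool([
  [[0,0,0],[0.3,0,0.2],0],
  [[0,0,0],[0.6,0,0.3],0],
  [[0,0,0],[1,0,0.3],0],
  [[0,0,0],[1,0,0.3],0],
  [[0,0,0],[1,0,0.3],0],
])

```text
clock: 11.8
tool_pos: [0.5793, 0.1429, 0.0643]
orientation: [107.6, 89.8, -146.1]
force: [0.8, 0.3, -0.2]
opening: 0.0007
```

Request:
servo_tool([
  [[0,0,0],[0.15,0,0],0],
  [[0,0,0],[0.3,0,0],0],
  [[0,0,0],[0.5,0,0],0],
  [[0,0,0],[0.6,0,0],0],
  [[0,0,0],[0.6,0,0],0],
])

```text
clock: 12.3
tool_pos: [0.5795, 0.143, 0.0586]
orientation: [109.0, 89.8, -144.7]
force: [-0.7, 0.2, 4.2]
opening: 0.0003
```

Request:
servo_tool([
  [[0,0,0],[0.15,0,0],0],
  [[0,0,0],[0.3,0,0],0],
  [[0,0,0],[0.45,0,0],0],
  [[0,0,0],[0.55,0,0],0],
  [[0,0,0],[0.55,0,0],0],
])

```text
clock: 12.8
tool_pos: [0.5795, 0.143, 0.0534]
orientation: [110.5, 89.8, -143.1]
force: [-2.5, 0.8, 6.8]
opening: 0.0001
```

```bash
python3 - <<'E'
from h import *
from plant import ctrl
o=ctrl.get_obs();print(o["tool_pos"],o["force"],o["qvel"])
s=ctrl.snapshot("scene");print(proj(s,[.581,.143,.04]),ctrl.get_obs()["tool_pos"])
c=proj(s,[.581,.143,.045])[0].astype(int)
a=s["image"][c[1]-35:c[1]+35,c[0]-45:c[0]+45,::-1]
cv2.imwrite("pics/s7.png",cv2.resize(cv2.convertScaleAbs(a,alpha=1.6),None,fx=8,fy=8,interpolation=cv2.INTER_CUBIC))
E
```

```text
[0.57947442 0.14300016 0.05338113] [-2.47581817  0.75558052  6.79304879] [ 0.06187732 -0.20268362  0.0423662   0.0029555  -0.2666668  -0.08473636]
[[249.43812702 214.14291283]] [0.57951077 0.14301167 0.05344986]
```

View pics/s7.png

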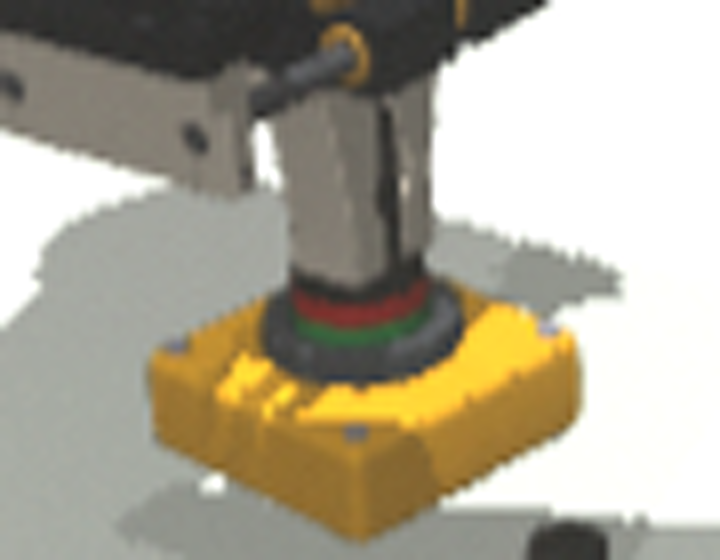

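The crop shows the green band at the rim with red above it. Travel is about 8.6 mm and force about 7 N. I'll hold here.

Request:
servo_tool([
  [[0,0,0],[0.03,0,0],0],
  [[0,0,0],[0.03,0,0],0],
  [[0,0,0],[0.03,0,0],0],
  [[0,0,0],[0.03,0,0],0],
  [[0,0,0],[0.03,0,0],0],
])

```text
clock: 13.35
tool_pos: [0.5795, 0.143, 0.0536]
orientation: [112.6, 89.8, -141.0]
force: [-2.4, -0.6, 6.8]
opening: 0.0006
```

Request:
servo_tool([
  [[0,0,0],[0.03,0,0],0],
  [[0,0,0],[0.03,0,0],0],
  [[0,0,0],[0.03,0,0],0],
  [[0,0,0],[0.03,0,0],0],
  [[0,0,0],[0.03,0,0],0],
])

```text
clock: 13.85
tool_pos: [0.5795, 0.143, 0.0538]
orientation: [114.1, 89.8, -139.5]
force: [-3.4, -0.5, 6.4]
opening: 0.0004
```

Request:
servo_tool([
  [[0,0,0],[0.02,0,0],0],
  [[0,0,0],[0.02,0,0],0],
  [[0,0,0],[0.02,0,0],0],
  [[0,0,0],[0.02,0,0],0],
  [[0,0,0],[0.02,0,0],0],
])

```text
clock: 14.35
tool_pos: [0.5795, 0.143, 0.054]
orientation: [116.1, 89.8, -137.5]
force: [-1.7, 1.2, 6.7]
opening: 0.0006
```

Slow upward drift of 0.2 mm per call, so I'll command a bit more depth.

Request:
servo_tool([
  [[0,0,0],[0.08,0,0],0],
  [[0,0,0],[0.08,0,0],0],
  [[0,0,0],[0.08,0,0],0],
  [[0,0,0],[0.08,0,0],0],
  [[0,0,0],[0.08,0,0],0],
])

```text
clock: 14.85
tool_pos: [0.5795, 0.143, 0.0537]
orientation: [118.1, 89.8, -135.5]
force: [-1.7, 0.3, 7.0]
opening: 0.0004
```

Request:
servo_tool([
  [[0,0,0],[0.07,0,0],0],
  [[0,0,0],[0.07,0,0],0],
  [[0,0,0],[0.07,0,0],0],
  [[0,0,0],[0.07,0,0],0],
  [[0,0,0],[0.07,0,0],0],
])

```text
clock: 15.35
tool_pos: [0.5795, 0.143, 0.0534]
orientation: [120.6, 89.8, -133.1]
force: [-2.3, 0.4, 7.0]
opening: -0.0002
```

Request:
servo_tool([
  [[0,0,0],[0.06,0,0],0],
  [[0,0,0],[0.06,0,0],0],
  [[0,0,0],[0.06,0,0],0],
  [[0,0,0],[0.06,0,0],0],
  [[0,0,0],[0.06,0,0],0],
])

```text
clock: 15.85
tool_pos: [0.5795, 0.143, 0.0533]
orientation: [123.6, 89.9, -130.0]
force: [-2.1, -0.6, 7.2]
opening: 0.0003
```

Request:
servo_tool([
  [[0,0,0],[0.06,0,0],0],
  [[0,0,0],[0.06,0,0],0],
  [[0,0,0],[0.06,0,0],0],
  [[0,0,0],[0.06,0,0],0],
  [[0,0,0],[0.06,0,0],0],
])

```text
clock: 16.35
tool_pos: [0.5795, 0.143, 0.0532]
orientation: [126.2, 89.9, -127.4]
force: [-1.9, -0.7, 7.4]
opening: 0.0004
```

Request:
servo_tool([
  [[0,0,0],[0.06,0,0],0],
  [[0,0,0],[0.06,0,0],0],
  [[0,0,0],[0.06,0,0],0],
  [[0,0,0],[0.06,0,0],0],
  [[0,0,0],[0.06,0,0],0],
])

```text
clock: 16.85
tool_pos: [0.5795, 0.143, 0.053]
orientation: [128.7, 89.9, -124.9]
force: [-2.5, 0.3, 7.2]
opening: 0.0004
```

Request:
servo_tool([
  [[0,0,0],[0.06,0,0],0],
  [[0,0,0],[0.06,0,0],0],
  [[0,0,0],[0.06,0,0],0],
  [[0,0,0],[0.06,0,0],0],
  [[0,0,0],[0.06,0,0],0],
])

```text
clock: 17.35
tool_pos: [0.5795, 0.143, 0.0529]
orientation: [133.7, 89.9, -119.9]
force: [-3.0, -0.9, 8.2]
opening: 0.0004
```

Request:
servo_tool([
  [[0,0,0],[0.06,0,0],0],
  [[0,0,0],[0.06,0,0],0],
  [[0,0,0],[0.06,0,0],0],
  [[0,0,0],[0.06,0,0],0],
  [[0,0,0],[0.06,0,0],0],
])

```text
clock: 17.85
tool_pos: [0.5795, 0.143, 0.0528]
orientation: [137.1, 89.9, -116.5]
force: [-2.0, 0.9, 7.5]
opening: 0.0006
```

Request:
servo_tool([
  [[0,0,0],[0.06,0,0],0],
  [[0,0,0],[0.06,0,0],0],
  [[0,0,0],[0.06,0,0],0],
  [[0,0,0],[0.06,0,0],0],
  [[0,0,0],[0.06,0,0],0],
])

```text
clock: 18.35
tool_pos: [0.5795, 0.143, 0.0527]
orientation: [142.5, 89.9, -111.0]
force: [-2.1, 0.1, 7.9]
opening: 0.0003
```

Request:
servo_tool([
  [[0,0,0],[0.06,0,0],0],
  [[0,0,0],[0.06,0,0],0],
  [[0,0,0],[0.06,0,0],0],
  [[0,0,0],[0.06,0,0],0],
  [[0,0,0],[0.06,0,0],0],
])

```text
clock: 18.85
tool_pos: [0.5795, 0.143, 0.0526]
orientation: [147.0, 89.9, -106.6]
force: [-2.6, 0.3, 8.1]
opening: 0.0006
```

```bash
python3 - <<'E'
from h import *
from plant import ctrl
o=ctrl.get_obs();print(o["clock"],o["tool_pos"],o["force"],o["qvel"])
s=ctrl.snapshot("scene");t=ctrl.snapshot("top")
c=proj(s,[.581,.143,.045])[0].astype(int);e=proj(t,[.605,-.169,.034])[0].astype(int)
f=lambda a:cv2.resize(cv2.convertScaleAbs(a[:,:,::-1],alpha=1.5),(390,390),interpolation=cv2.INTER_CUBIC)
cv2.imwrite("pics/s8.png",np.hstack([f(s["image"][c[1]-25:c[1]+25,c[0]-25:c[0]+25]),f(t["image"][120:260,e[0]-70-60:e[0]+70-60])]))
E
```

```text
18.85 [0.57951392 0.14301569 0.05263793] [-2.58121177  0.26469445  8.14269395] [-0.02572236  0.02698086  0.005301    0.003235   -0.04162266 -0.0082108 ]
```

View pics/s8.png

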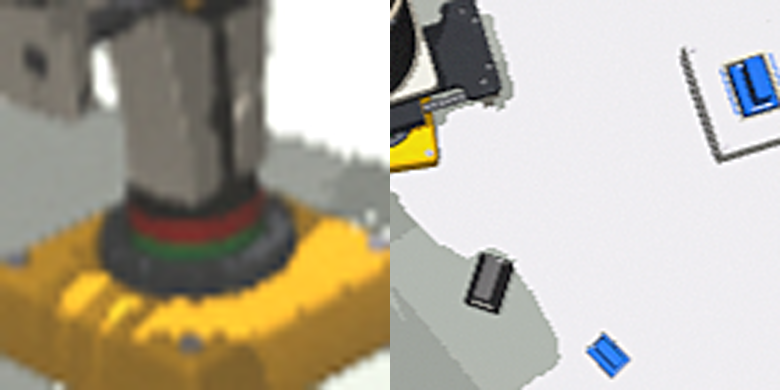

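The key has been held for about 6 s, with travel now about 9.4 mm and force about 8 N. The left crop shows the green band still at the rim. The right crop shows the cartridge in the reader and the grey spare standing. Handing in.

```bash
python3 -c "
from plant import ctrl
print(ctrl.close_job(),ctrl.get_obs()['tool_pos'],ctrl.get_obs()['force'])"
```

```text
the job is handed in; nothing more can be done
the job is handed in; nothing more can be done
```

The larger blue cartridge is in the reader's recess, pressed down and released. The job was handed in with the key still held at about half travel, and no verdict was reported.

- **Cartridge:** the tray reached its stop with the tool at 38.6 mm height, against 38.7 mm expected for flush, at about 11 N. After release, the wrist view showed it square and centred to within about 1 mm, and the closing top view showed it still in place.
- **Key:** it was held for about 6 s at roughly 8 to 9.4 mm of travel, estimated from the tool height, with 6.4 to 8.2 N of upward force. The last image shows the green band at the rim and red above it. The key crept up slightly, then down, by about 1 mm in all.
- **Bystanders:** the last crop shows the grey spare still standing. I did not check the vial and petri dish again at the end, but nothing was moved near them at bench height.
- **Disagreement:** the overhead camera gave the reader's yaw as 21°, while three features in the wrist camera gave 16.4°. I used the wrist value, and the cartridge went in cleanly.
- **After hand-in:** the final pose and force readout returned nothing, so the last reading is from just before, at 18.85 s on the clock. I viewed 10 pictures in all.

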